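# Ready the welding set and hold the gas purge

### The job

Ready the welding set with closed fingertips: on the mains box push down the raised end of the long rocker until it is tipped fully over, then press the square latching key of the start station fully in, then press the large round purge button on the loose hand remote and finish while still holding it fully down. Do not press the mushroom stop or the remote's small square nub. Only press: do not pick up or push away the remote or anything else on the bench.

Things in the scene. Friction and masses are not known exactly. Their poses are not given: they have to be found in the camera images.
- mains: Mains box: grey painted steel box fixed to the bench, 100 (x) by 120 (y) by 50 mm high; origin at the centre of its underside, z up. Its only control is one long grey rocker along its x axis. Any yaw.
- rocker (a joint): The rocker of the mains box, a paddle 80 mm long (along the box's x), 40 mm wide and 14 mm thick, pivoted across its middle (pivot along the box's y, 64 mm above the bench). Value in rad: about 0 as found (its end on the box's +x side stands up, 11.5 degrees), 0.4 when tipped fully over (that end down, the other up). Stiff (about 2 N at the end), no spring: stays where it is left.
- rocker_end (a point): Point on the rocker's top face, 32 mm from the pivot (8 mm short of the end), on the middle of its width, at the end that stands up at the start; moves with the rocker. About 79 mm above the bench at the start and 66 mm when tipped fully over. Press here, straight down.
- station: Start station: bare aluminium box fixed to the bench, 100 (x) by 124 (y) by 45 mm high; origin at the centre of its underside, z up. The square key is on its +y half, the mushroom stop on its -y half, 64 mm between their centres.
- key (a joint): The square grey latching key, 34 by 34 mm, in a 46 mm square black collar whose top is 50 mm above the bench. Travel in m: about 0 as found (out), 0.006 fully in. It resists with about 3.5 N, has no spring and stays in once pressed.
- key_top (a point): Centre of the square key's top face, 60.5 mm above the bench when out, 54.5 mm when in.
- stop (a joint): The round mushroom stop button (34 mm across, grey), sprung, travel 0 to 0.006 m. Not to be pressed.
- stop_top (a point): Top centre of the mushroom stop, 68 mm above the bench.
- remote: Hand remote: loose black box lying flat, 160 (x) by 70 (y) by 34 mm high, about 0.6 kg; origin at the centre of its underside, z up. The round purge button is 40 mm from its centre towards +x, the small square nub 45 mm towards -x.
- purge (a joint): The round grey gas-purge button of the remote, 34 mm across, in a 44 mm steel ring whose top is 37 mm above the bench. Travel in m: 0 as found, 0.006 fully down. Springs back; starts to move at about 1.2 N, fully down at about 4 N.
- purge_top (a point): Centre of the purge button's top face, 48 mm above the bench when up, 42 mm when fully down.
- nub (a joint): The remote's small square wire-feed nub, 14 by 14 mm, sprung, travel 0 to 0.005 m. Not to be pressed.
- nub_top (a point): Top centre of the small nub, 43 mm above the bench.
- wrench: Loose steel wrench, 180 mm long, lying flat along its x. Bystander.
- tin: Loose round aluminium tin, 48 mm across, 50 mm high, standing. Bystander.
- brush: Loose wire brush, 200 by 36 by 36 mm, wooden handle along its x. Bystander.
- magnet: Loose welding magnet, flat block 64 by 49 by 18 mm. Bystander.
Things that resemble listed ones, but are neither listed nor needed, are in the scene too. What is shaped like the station but turquoise is not meant. Several things have the shape of the remote; the one meant has the colours described above.

How it is judged (in metres and radians):
On the way, in this order (a step that is already met when the one before it is completed fails the run):
1. the rocker is tipped over to its other side (value of joint rocker above 0.34 rad), for 0.2 s.
2. the square key is pressed in (value of joint key above 0.0045 m), for 0.2 s.
3. the purge button is held down by the fingers (value of joint purge above 0.0045 m and contact force between the fingers and remote above 1 N), for 0.2 s.
At the end, for the whole second after the job is handed in: Rocker over (above 0.34 of 0.4 rad), key in (above 4.5 of 6 mm), the fingers hold the purge button down (above 4.5 of 6 mm, over 1 N); stop and nub out (under 2 mm); remote flat on the bench (under 6 mm up, 0.06 rad) and within 30 mm of its start; no bystander moved over 30 mm (all of step 3 and value of joint rocker above 0.34 rad and value of joint key above 0.0045 m and value of joint each of stop, nub below 0.002 m and height (world z) of remote below 0.006 m and angle between remote's own z axis and vertical below 0.06 rad and not (distance of remote from where it was at the start of the episode above 0.03 m) and not (distance of wrench from where it was at the start of the episode above 0.03 m) and not (distance of tin from where it was at the start of the episode above 0.03 m) and not (distance of brush from where it was at the start of the episode above 0.03 m) and not (distance of magnet from where it was at the start of the episode above 0.03 m)); the arm keeps its last pose, push and grip.
It fails at once if the square key is pressed before the rocker is over (value of joint key above 0.003 m and value of joint rocker below 0.3 rad).
It fails at once if the purge button is pressed before the square key is in (value of joint purge above 0.003 m and value of joint key below 0.004 m).
It fails at once if the mushroom stop or the remote's small nub is pressed (value of joint any of stop, nub above 0.003 m).
It fails at once if the remote is lifted, tipped or pushed away (height (world z) of remote above 0.01 m or angle between remote's own z axis and vertical above 0.15 rad or distance of remote from where it was at the start of the episode above 0.03 m).
It fails at once if a bystander is lifted or moved more than 30 mm (distance of any of wrench, tin, brush, magnet from where it was at the start of the episode above 0.03 m).
It also fails if it takes over 48 s, if anything falls off the work surface, if the arm or the gripper's body presses on something with over 40 N, if the wrist force passes 120 N, or if a joint passes its speed limit or range.

### The arm

A 6-joint arm with a two-finger parallel gripper is mounted at the origin on the work surface. World frame = base frame: x ahead of the robot, y to its left, z up, the work surface at z = 0. Lengths are in m, angles in degrees, forces in N, time in s.
With the tool pointing down it reaches from about 0.35 to 0.95 m from the base axis. Payload 17.4 kg.
Tool frame: the origin (TCP) lies between the finger pads; the fingertips stand 25 mm ahead of it and the grasp point (between the pads) lies 6 mm ahead of it; z points along the fingers, y is the line along which they close (so a half turn about z gives the same grasp; the last joint's range is limited). The gripper opens to 93 mm and grips with 3 to 60 N. Pads are 15 mm wide; open, the fingers measure 128 mm over their backs; the gripper's body (75 mm by 188 mm) begins 65 mm behind the grasp point.
Start: joints at [75.069, 6.646, 82.598, -0, 90.757, -2.166], TCP at [0.149, 0.658, 0.244] pointing down, gripper open.
Joint ranges: [-162.19, 162.19], [-47.58, 125.68], [4.15, 143.07], [-65.23, 245.23], [0.69, 171.88], [-170.13, 170.13]. Speed limits (degrees/s): [108.29, 108.29, 127.2, 180, 180, 180].

### API

Orientations are given as a 3x3 rotation matrix whose columns are the frame's x, y, z axes.
In Python, from workcell import bot, ungrasp, grasp, vision gives the robot as it stands. Calls block until the motion is done:
- bot.reach(position, orientation): joint-space move of the TCP to a pose.
- bot.line_to(position, rot=None, velocity=0.15): straight line of the TCP; rot=None keeps the orientation; velocity is the mean speed in m/s.
- bot.move_joints(angles): joint-space move.
- ungrasp() and grasp(): open the fingers fully, or close them until they stop; the grip force is fixed at half the most.
- bot.wait(seconds).
- bot.ik(position, orientation): joint angles nearest the present ones, or None.
- bot.sense(): the state.
- vision.snapshot(name): name is "scene" or "top"; returns a dict with "color" (420x560x3 uint8, red, green, blue), "camera_matrix" (3x3 intrinsics, pixels), "k1" (the pictures are not rectified: a ray, as slopes to the right and down, at radius r is drawn at 1 + k1 r^2 times it, then the intrinsics apply), "R" (3x3) and "t" (3): a world point X has camera coordinates R X + t. Camera axes: x right, y down, z forward; pixel columns grow to the right and rows downward; lengths in m; the calibration is good to about 2 mm. A picture is of the moment at which its call begins. There is no depth.
A pose or a line that the arm cannot do raises bot.Unreachable and nothing moves.
- bot.finish_job(): hands the job in; it is judged then, once.
The state is a dict: "time": time; "joint_pos": joint angles; "qd": joint speeds; "effort": joint torques, N m; "tool_pos": TCP position; "eef_rot": TCP orientation; "ft_force": force on the tool from outside, world axes, zero at the start; "torque": the same for the moment, N m; "gripper_width": opening from 0.0 (shut) to 1.0 (fully open); "finger_force": force on a finger pad.
Only numpy, scipy, OpenCV 4.12 (cv2) and the standard library are available. Lean on these libraries where they do the work, as an engineer would, in place of code of your own. Each camera call takes 0.05 s, during which the arm holds its last target. There are 200 camera calls.

## Working session

There is one attempt and no reset: what is moved stays moved. The work goes in short steps, each a Python script; the robot and the scene stay as the last script left them, time stands still between calls to the robot, and variables do not carry over. Pictures are saved under pics/ and viewed, at most 10 in all, crops included, and the job is handed in when it is done.

```bash
mkdir -p pics; ls; cat > h.py <<'E'
import numpy as np, cv2
from workcell import bot, ungrasp, grasp, vision
def save(s,n): cv2.imwrite(f'pics/{n}.png',cv2.cvtColor(s['color'],cv2.COLOR_RGB2BGR))
def ray(s,u,v):
    K=s['camera_matrix'];k=s['k1']
    d=cv2.undistortPoints(np.array([[[u,v]]],float),K,np.array([k,0,0,0,0.]))[0,0]
    R=np.array(s['R']);return -R.T@s['t'],R.T@np.array([d[0],d[1],1])
def on(s,u,v,z):
    o,d=ray(s,u,v);return o+d*(z-o[2])/d[2]
def pix(s,X):
    K=s['camera_matrix']
    return cv2.projectPoints(np.array([X],float),cv2.Rodrigues(np.array(s['R']))[0],np.array(s['t'],float),K,np.array([s['k1'],0,0,0,0.]))[0][0,0]
E
python3 - <<'E'
from h import *
import pickle
d={}
for n in('scene','top'):
    s=vision.snapshot(n);save(s,n+'0');d[n]=s;print(n,s['camera_matrix'],s['k1'],-np.array(s['R']).T@s['t'])
pickle.dump(d,open('s0.pkl','wb'))
print(bot.sense())
E
```

```text
pics
scene [[538.8269525    0.         281.84695315]
 [  0.         538.8269525  211.43883646]
 [  0.           0.           1.        ]] -0.032153011211256945 [1.2813759  0.09340081 1.15771849]
top [[407.17968529   0.         282.95749467]
 [  0.         407.17968529 202.28390115]
 [  0.           0.           1.        ]] -0.018880080070248884 [0.28127204 0.09232126 1.11962731]
{'time': 0.1, 'joint_pos': array([ 7.50688792e+01,  6.66987259e+00,  8.26316363e+01, -9.27473530e-04,
        9.07565889e+01, -2.16766052e+00]), 'qd': array([-0.03054707, -0.0492338 , -0.09410075, -0.06849217, -0.09334708,
       -0.06928596]), 'effort': array([ 3.44831649e-03, -7.22880006e+01, -6.23875451e+01,  7.82010262e-02,
        2.26936833e-02, -7.84269605e-05]), 'tool_pos': array([0.14911893, 0.65815871, 0.24299975]), 'eef_rot': array([[-9.75290398e-01,  2.20926639e-01, -2.45624630e-04],
       [ 2.20926774e-01,  9.75289902e-01, -9.83931507e-04],
       [ 2.21785408e-05, -1.01388401e-03, -9.99999486e-01]]), 'ft_force': array([ 0.13163666, -0.17234208, -0.57586203]), 'torque': array([-0.01313734,  0.03153475, -0.00480253]), 'finger_force': 0.0, 'gripper_width': 1.0011704727798096}
```

View pics/scene0.png

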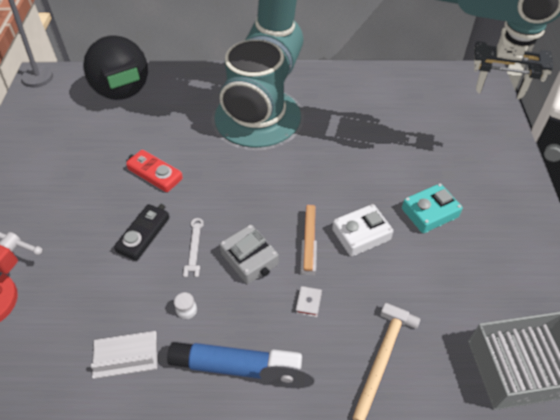

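View pics/top0.png

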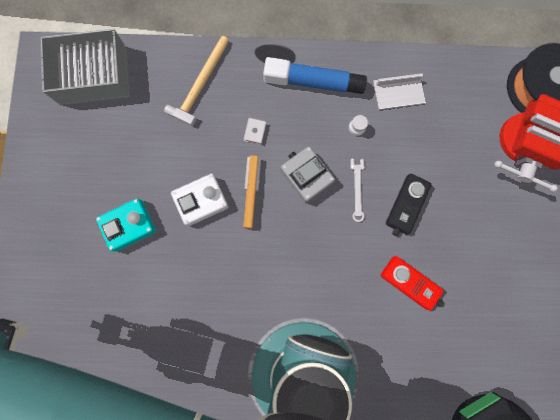

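The top view shows the mains box at about (307,174), the bare station at (200,198), and the black remote at (409,205) with purge near (416,190). The turquoise station and red remote are decoys. I'll enlarge the three targets from both views.

```bash
python3 - <<'E'
import pickle,cv2,numpy as np
d=pickle.load(open('s0.pkl','rb'))
def c(n,u,v,h=33):
    im=d[n]['color'][v-h:v+h,u-h:u+h,::-1]
    im=cv2.resize(im,(264,264),interpolation=cv2.INTER_CUBIC)
    for i in range(0,66,10):
        cv2.putText(im,str(u-h+i),(i*4,8),0,.3,(0,255,255),1);cv2.putText(im,str(v-h+i),(0,i*4+8),0,.3,(0,255,255),1)
    return im
cv2.imwrite('pics/crops.png',np.vstack([np.hstack([c('top',307,174),c('top',200,198),c('top',409,205)]),np.hstack([c('scene',250,252),c('scene',362,228),c('scene',142,232)])]))
E
```

```text
(no output)
```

View pics/crops.png

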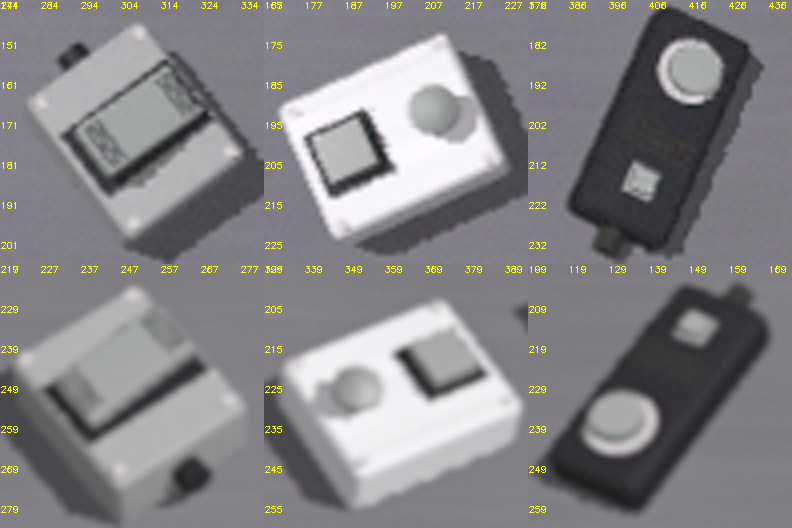

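```bash
cat > tri.py <<'E'
import pickle
from h import *
d=pickle.load(open('s0.pkl','rb'));T,S=d['top'],d['scene']
def tri(a,b):
    o1,d1=ray(T,*a);o2,d2=ray(S,*b);d1/=np.linalg.norm(d1);d2/=np.linalg.norm(d2)
    x=np.linalg.lstsq(np.c_[d1,-d2],o2-o1,rcond=None)[0];p,q=o1+x[0]*d1,o2+x[1]*d2
    return (p+q)/2,np.linalg.norm(p-q)
t=lambda ox,oy,x,y:(ox+x/4-.4,oy+y/4-.4)
P={'rL_top':(t(274,141,102,143),t(217,219,165,66),.07),'rR_top':(t(274,141,181,92),t(217,219,83,126),.07),
'key':(t(167,165,343,150) if 0 else t(167,165,343-264,151),t(329,195,447-264,359-264),.0605),
'stop':(t(167,165,433-264,110),t(329,195,357-264,388-264),.068),
'purge':(t(376,172,694-528,68),t(109,199,620-528,418-264),.048),
'nub':(t(376,172,640-528,182),t(109,199,696-528,326-264),.043)}
for k,(a,b,z) in P.items():
    p,e=tri(a,b);print(k,p.round(4),round(e,4),'top@z',on(T,*a,z)[:2].round(4),'scene@z',on(S,*b,z)[:2].round(4))
E
python3 tri.py
```

```text
rL_top [0.5144 0.0212 0.0792] 0.0015 top@z [0.5165 0.0198] scene@z [0.508  0.0213]
rR_top [ 0.5524 -0.0297  0.0698] 0.0055 top@z [ 0.5524 -0.0325] scene@z [ 0.5527 -0.0269]
key [0.4435 0.3166 0.054 ] 0.0026 top@z [0.4425 0.3139] scene@z [0.4482 0.3166]
stop [0.471  0.257  0.0601] 0.0009 top@z [0.4696 0.2553] scene@z [0.4768 0.2563]
purge [ 0.4957 -0.303   0.0433] 0.0032 top@z [ 0.4948 -0.3029] scene@z [ 0.4994 -0.2996]
nub [ 0.4175 -0.2665  0.0374] 0.0007 top@z [ 0.4168 -0.265 ] scene@z [ 0.422  -0.2644]
```

```bash
cat >> h.py <<'E'
def rot(yd):
    y=np.array([*yd,0.]);y/=np.linalg.norm(y);z=np.array([0,0,-1.])
    return np.c_[np.cross(y,z),y,z]
def goto(xy,yd,z):
    c=[]
    for s in(1,-1):
        R=rot(s*np.array(yd));q=bot.ik([*xy,z],R)
        if q is not None:c.append((np.abs(np.array(q)-bot.sense()['joint_pos']).max(),s,R))
    R=min(c,key=lambda a:a[0])[2];bot.reach([*xy,z],R);return R
def press(xy,ztip,floor,fmax,step=.001):
    """step the fingertips down from ztip until fmax or floor"""
    f0=bot.sense()['ft_force'][2];log=[];z=ztip
    while z>floor:
        z-=step;bot.line_to([*xy,z+.025],velocity=.03)
        s=bot.sense();f=s['ft_force'][2]-f0
        log.append((round((s['tool_pos'][2]-.025)*1000,1),round(f,1)))
        if f>fmax:break
    print(log,'t',round(s['time'],1))
E
python3 - <<'E'
from h import *
grasp()
xy=[.5145,.0205]
goto(xy,(.052,.036),.2)
bot.line_to([*xy,.112],velocity=.12)
s=bot.sense();print(s['tool_pos'],s['time'],s['gripper_width'],s['ft_force'])
press(xy,.084,.074,15)
save(vision.snapshot('top'),'top1')
E
```

```text
[0.51487517 0.02051781 0.11278227] 5.0417 0.0033728364432855213 [ 0.0026719   0.62427545 -0.19140837]
[(np.float64(83.1), np.float64(0.4)), (np.float64(82.0), np.float64(0.4)), (np.float64(80.9), np.float64(0.6)), (np.float64(80.0), np.float64(0.6)), (np.float64(79.0), np.float64(1.0)), (np.float64(77.9), np.float64(0.7)), (np.float64(76.9), np.float64(0.3)), (np.float64(75.9), np.float64(1.1)), (np.float64(74.9), np.float64(1.9)), (np.float64(73.9), np.float64(0.5))] t 7.6
```

```bash
python3 - <<'E'
from h import *
import pickle
xy=[.5145,.0205]
press(xy,.074,.060,15)
bot.line_to([*xy,.2],velocity=.2)
R=goto([.4453,.3155],(.06,.028),.2)
d={}
for n in('scene','top'): d[n]=vision.snapshot(n)
pickle.dump(d,open('s1.pkl','wb'))
d0=pickle.load(open('s0.pkl','rb'))
def c(n,d,u,v,h=33):
    return cv2.resize(d[n]['color'][v-h:v+h,u-h:u+h,::-1],(264,264),interpolation=cv2.INTER_CUBIC)
cv2.imwrite('pics/cmp.png',np.vstack([np.hstack([c('top',d0,307,174),c('top',d,307,174),c('top',d,200,198)]),np.hstack([c('scene',d0,250,252),c('scene',d,250,252),c('scene',d,362,228)])]))
print(bot.sense()['time'],bot.sense()['tool_pos'])
E
```

```text
[(np.float64(72.9), np.float64(0.3)), (np.float64(72.0), np.float64(2.4)), (np.float64(71.0), np.float64(2.8)), (np.float64(69.9), np.float64(3.5)), (np.float64(69.0), np.float64(3.2)), (np.float64(68.6), np.float64(11.9)), (np.float64(68.4), np.float64(20.2))] t 9.4
11.325 [0.44583961 0.31452693 0.19978421]
```

View pics/cmp.png

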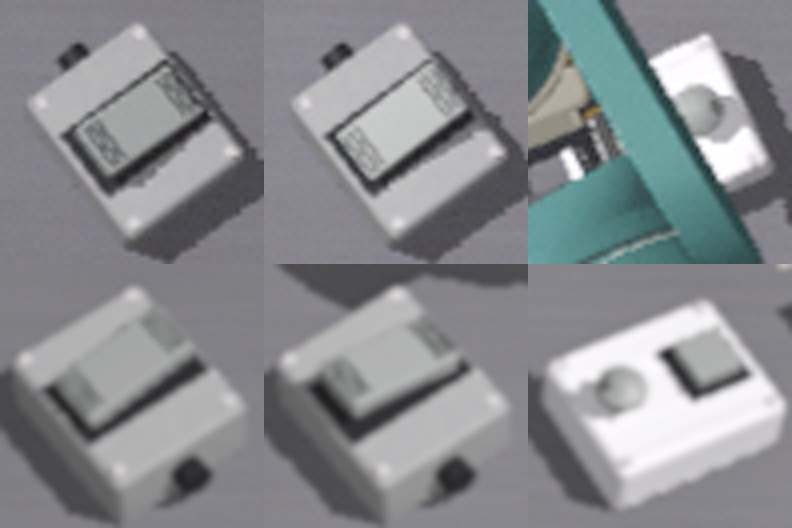

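The rocker has clearly tipped: in the scene view its other end now stands up, and the force hit a hard stop. Next is the key, which is still out and unobstructed.

```bash
python3 - <<'E'
from h import *
xy=[.4453,.3155]
bot.line_to([*xy,.092],velocity=.12)
press(xy,.066,.050,18)
bot.wait(.2)
bot.line_to([*xy,.15],velocity=.2)
xy=[.497,-.3015]
goto(xy,(.037,.078),.2)
s=bot.sense();print(s['time'],s['tool_pos'])
S=vision.snapshot('scene');T=vision.snapshot('top')
def c(d,u,v,h=33):return cv2.resize(d['color'][v-h:v+h,u-h:u+h,::-1],(264,264),interpolation=cv2.INTER_CUBIC)
cv2.imwrite('pics/c2.png',np.hstack([c(S,362,228),c(T,200,198),c(S,142,232)]))
E
```

```text
[(np.float64(65.3), np.float64(-0.3)), (np.float64(64.0), np.float64(1.1)), (np.float64(62.9), np.float64(0.3)), (np.float64(61.9), np.float64(0.2)), (np.float64(60.9), np.float64(-0.7)), (np.float64(60.0), np.float64(-0.3)), (np.float64(59.0), np.float64(2.1)), (np.float64(58.0), np.float64(0.4)), (np.float64(56.9), np.float64(1.0)), (np.float64(55.9), np.float64(1.2)), (np.float64(54.9), np.float64(0.7)), (np.float64(54.5), np.float64(8.5)), (np.float64(54.4), np.float64(17.5)), (np.float64(54.2), np.float64(28.2))] t 15.9
18.8083 [ 0.49733109 -0.30081894  0.19991098]
```

View pics/c2.png

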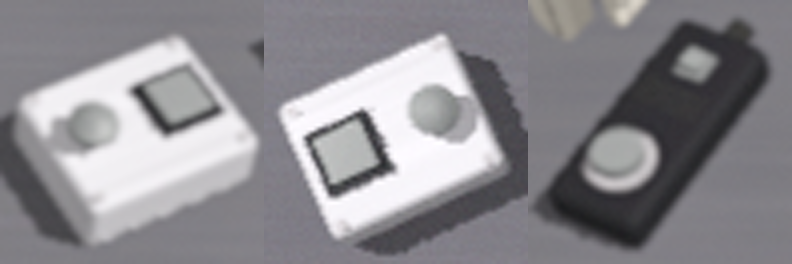

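The key sits flush inside its collar and bottomed at 54.5 mm. The remote hasn't moved. Now I'll press the purge button and hold it.

```bash
python3 - <<'E'
from h import *
xy=[.497,-.3015]
bot.line_to([*xy,.080],velocity=.12)
press(xy,.054,.038,12)
bot.wait(.5)
s=bot.sense();print(s['time'],s['tool_pos'],s['ft_force'])
save(vision.snapshot('scene'),'s3')
S=vision.snapshot('scene');cv2.imwrite('pics/c3.png',cv2.resize(S['color'][180:280,80:220,::-1],(560,400)))
E
```

```text
[(np.float64(53.2), np.float64(-0.1)), (np.float64(52.0), np.float64(-1.2)), (np.float64(50.9), np.float64(0.1)), (np.float64(49.9), np.float64(-0.7)), (np.float64(48.9), np.float64(-0.4)), (np.float64(48.1), np.float64(1.4)), (np.float64(47.0), np.float64(1.2)), (np.float64(46.0), np.float64(1.7)), (np.float64(45.0), np.float64(1.7)), (np.float64(44.0), np.float64(2.5)), (np.float64(43.0), np.float64(2.3)), (np.float64(42.2), np.float64(6.5)), (np.float64(42.0), np.float64(14.7))] t 23.3
23.8083 [ 0.49715842 -0.30157892  0.06706366] [-4.59609428  2.08197188 14.26638759]
```

View pics/c3.png

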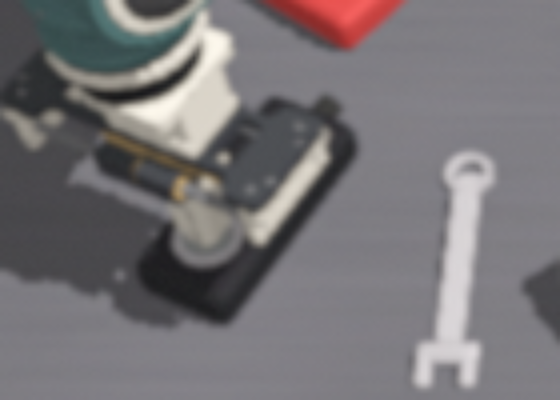

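The fingertips are on the purge button, bottomed at 42 mm with about 14 N. The remote is flat and in place, so I'm handing in.

```bash
python3 -c "
from h import *
print(bot.finish_job())"
```

```text
the job is handed in; nothing more can be done
None
```

I tipped the rocker, pressed the key fully in, and handed in the job at about 24 s, still holding the purge button fully down (about 14 N); no verdict was shown.

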